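Hang the pipette back between its neighbours

ROBOT

A 6-joint arm with a two-finger parallel gripper is mounted at the origin on the work surface. World frame = base frame: x ahead of the robot, y to its left, z up, the work surface at z = 0. Lengths are in m, angles in rad, forces in N, time in s.
With the tool pointing down it reaches from about 0.275 to 0.75 m from the base axis. Payload 10.2 kg.
Tool frame: the origin (TCP) lies between the finger pads; the fingertips stand tip_extent ahead of it and the grasp point (between the pads) lies 5 mm behind it (tip_extent is the distance from the TCP to the fingertips, in m); z points along the fingers, y is the direction in which the jaws open and shut (so a half turn about z gives the same grasp; the last joint's range is limited). The gripper opens to 85 mm and grips with 20 to 120 N. Pads are 22 mm wide; open, the fingers measure 114 mm over their backs; the gripper's body (76 mm by 85 mm) begins 54 mm behind the grasp point. The pads swing forward as they close: fully open they stand 13 mm farther back than shut.
Start: joints at [-1.393, 0.313, 1.498, -0, 1.331, -0.223], TCP at [0.205, -0.483, 0.245] pointing down, gripper open.
Joint ranges: [-2.94, 2.94], [-0.97, 2.17], [0.19, 2.56], [-1.23, 4.37], [0.02, 3.11], [-2.88, 2.88]. Speed limits (rad/s): [2.39, 2.39, 3.01, 3.14, 3.14, 3.14].

INTERFACE

Orientations are given as a unit quaternion [x, y, z, w].
In Python, from cell import sense, read_camera, camera_model, close_job, tip_extent gives the robot as it stands. The module is installed in compiled form; this text tells all that it offers.
- The arm moves only by the shell command python3 -m creep 'ROWS' [FORCE]. ROWS is text: rows parted by semicolons, each of 7 numbers parted by spaces: the shift along the world's x, y, z in mm, then the turn, a rotation vector about the world's x, y, z in rad, then the closure in counts, from 0 (fully open) to 255 (shut). A call has 1 to 12 rows; each row shifts and turns the pose as measured when the row begins; what a row does not reach is not made up. A row lasts 1/8 s, in which the tool goes at most 62.5 mm and 10.7 degrees, less where a joint would pass 70% of its speed; a pose out of reach is approached as far as the arm can. A call is refused whole if a number of a shift passes 62.5 or a number of a turn 0.188, either way. A call with a gripper value outside its range is refused whole. The fingers move at their own pace and stop on an object; FORCE is the grip in N (left out, the last holds). Time passes only in rows, so rows that do not move let the fingers close. It gives the time, the measured TCP pose, the force and the opening at its end, in the units of the state.
- sense(): the state, without advancing time (a new reading comes with each control period).
- read_camera(name): name is "side" or "top" or "wrist"; returns (picture, depth): 420x560x3 uint8, blue, green, red; 420x560 float32, m along the optical axis (not along the pixel's ray), 0 where there is no reading.
- camera_model(name): a dict with "mtx" (3x3 intrinsics, pixels), "world_from_camera" (4x4, takes a point from camera to world coordinates). Camera axes: x right, y down, z forward; pixel columns grow to the right and rows downward; lengths in m; the calibration is good to about 2 mm. A picture is of the moment at which its call begins: read the wrist's pose just before it. camera_model takes no time and is no camera call; for the wrist camera it gives the pose at the moment of the call.
- close_job(): hands the job in, once; it reports no verdict.
The state is a dict: "time_s": time; "joints": joint angles; "joint_velocities": joint speeds; "joint_efforts": joint torques, N m; "eef_pos": TCP position; "eef_rot": TCP orientation; "wrist_force": force on the tool from outside, world axes, zero at the start; "moment": the same for the moment, N m; "finger_gap": finger opening in m.
Only numpy, scipy, OpenCV 4.12 (cv2) and the standard library are available. Lean on these libraries where they do the work, as an engineer would, in place of code of your own. Each camera call takes 0.05 s, during which the arm holds its last target. There are 200 camera calls.

TASK

Lift the pipette out of the parking block and hang it in the empty hook of the crowded rack: bring its collar in over the hook's lips, push the spring catch back with it and lower it so that it sits fully down on the fork behind the lips, upright. Work gently, feel for the catch rather than ramming it, and do not knock the pipettes hanging beside it or the other things on the bench.

Things in the scene. Friction and masses are not known exactly. Their poses are not given: they have to be found in the camera images.
- pipette: The pipette to hang: upright, tip down, 236 mm long, about 0.11 kg. Origin on its axis, on the flat underside of its square collar (34 x 34 mm, z 0 to 8 mm, sides along x and y); z up to the push button. Above the collar a square handle (see its grip point), then an 11 mm button up to z = 76 mm. Below it the shaft: 12 mm diameter down to z = -100 mm, then 10 mm to -157 mm, tip at -160 mm.
- pipette_grip (a point): Middle of the pipette's handle, on its axis, 37 mm above the collar's underside: the place to grip, or a little higher. The handle is 26 x 26 mm, 58 mm high (8 to 66 mm above the collar's underside), flat sides square to its x and y axes; a thin grey bar on its +x side is decoration.
- stand: Parking block, aluminium, fixed, 80 x 80 x 50 mm high, origin at the centre of its underside. The pipette starts standing in its central hole (12 mm wide, 45 mm deep, straight up), collar underside 165 mm above the table, so it must be raised over 45 mm to come out.
- hook_free: Clamp of the rack's empty hook (which of the five is empty varies). z up, x to the back of the rack, y along it. Clamp block at x 69 to 103 mm, top at z = 6 mm. It carries the hook: a white fork along x, open towards -x. The fork was pushed through the clamp by hand: it stands up to 23 mm forward or back of the drawn place, NOT in the measured pose, to be felt or seen; it will not shift in use.
- fork_place (a point): Drawn place (fork's zero when not shifted) of the empty hook's fork, same point and axes as its clamp. From the fork's own zero: two prongs 6 mm wide, x -32 to 28 mm, flat tops at z = 0 (185 mm above the table), a 24 mm slot between them centred on y = 0; a lip 7 mm high on each prong, x -26 to -17 mm. The collar rests on the prongs behind the lips, its axis at x = 0.
- catch (a joint): Travel (m) of the steel spring catch at the back of the empty fork, 0 = forward. Front face 18 mm wide, up to z = 20 mm, at fork x = 11.5 mm; it yields 9 mm to +x: 2 N at first touch, 4 N fully back, then a hard stop. The lip-to-catch gap is under the collar's width: only with the catch pushed back 6 to 9 mm (7.5 is good) does the collar go down behind the lips; the spring then holds it.
- rack: Rack with five like hooks 46 mm apart, fixed: grey base 170 x 280 x 12 mm, two posts, aluminium beam behind the hooks. Origin at the centre of its underside, z up, open side towards -x. Hook clamp origins at x = -20 mm, y = -92, -46, 0, 46, 92 mm, z = 185 mm, axes as the rack's. No part rises over 205 mm; the hung pipettes rise to 261 mm.
- pipette_a: A neighbour: the same kind of pipette, hanging loose in its own hook of the rack (the catch there does not press on it); origin on its axis at the underside of its collar, z up. Leave it hanging.
- pipette_b: A neighbour: the same kind of pipette, hanging loose in its own hook of the rack (the catch there does not press on it); origin on its axis at the underside of its collar, z up. Leave it hanging.
- pipette_c: A neighbour: the same kind of pipette, hanging loose in its own hook of the rack (the catch there does not press on it); origin on its axis at the underside of its collar, z up. Leave it hanging.
- pipette_d: A neighbour: the same kind of pipette, hanging loose in its own hook of the rack (the catch there does not press on it); origin on its axis at the underside of its collar, z up. Leave it hanging.
- beaker: Empty glass beaker on the bench, 66 mm in diameter, 90 mm high, origin at the centre of its underside. Leave it alone.
- bottle: White plastic bottle on the bench, 56 mm in diameter, 110 mm high, origin at the centre of its underside. Leave it alone.
- tipbox: Box of pipette tips, 75 x 110 x 61 mm high, origin at the centre of its underside. Leave it alone.
Things that resemble listed ones, but are neither listed nor needed, are in the scene too. What is shaped like the stand but orange or red is not meant.

How it is judged:
On the way, in this order (a step that is already met when the one before it is completed fails the run):
1. the pipette is lifted clear out of the parking block (z of pipette in the frame of stand above 0.211 m), for 0.1 s.
2. the pipette's collar sits fully down on the fork of the empty hook, behind the lips (z of pipette in the frame of hook_free between -0.003 and 0.003 m and y of pipette in the frame of hook_free between -0.007 and 0.007 m and x of pipette in the frame of hook_free between -0.03 and 0.03 m), for 0.2 s.
At the end, for the whole second after the job is handed in: The pipette hangs, let go and at rest, in the empty hook: collar within 3 mm of the prong tops in height, axis within 7 mm of the slot middle and 30 mm of the clamp's drawn place, upright within 0.08 rad; neighbours within 10 mm of their starts, tilted under 0.15 rad (all of step 2 and angle between pipette's own z axis and vertical below 0.08 rad and linear speed of pipette below 0.02 m/s and distance of each of pipette_a, pipette_b, pipette_c, pipette_d from where it was at the start of the episode below 0.01 m and angle between each of pipette_a, pipette_b, pipette_c, pipette_d's own z axis and vertical below 0.15 rad); the robot touches nothing.
It fails at once if the pipette is pressed against the hook with more than 16 N (contact force between pipette and hook_free above 16 N).
It fails at once if the pipette is pressed against the parking block with more than 16 N (contact force between pipette and stand above 16 N).
It fails at once if a hanging neighbour is knocked: shifted over 10 mm or tilted over 0.15 rad (distance of any of pipette_a, pipette_b, pipette_c, pipette_d from where it was at the start of the episode above 0.01 m or angle between any of pipette_a, pipette_b, pipette_c, pipette_d's own z axis and vertical above 0.15 rad).
It fails at once if the beaker, bottle or tip box is shifted by more than 20 mm (distance of any of beaker, bottle, tipbox from where it was at the start of the episode above 0.02 m).
It also fails if it takes over 58 s, if anything falls off the work surface, if the arm or the gripper's body presses on something with over 40 N, if the wrist force passes 120 N, or if a joint passes its speed limit or range.

## Working session

There is one attempt and no reset: what is moved stays moved. The work goes in short steps, Python scripts to look and compute and a shell command to move; the robot and the scene stay as the last step left them, time stands still between calls to the robot, and variables do not carry over. Pictures are saved under pics/ and viewed, about 8 in all and at most 12, crops included, and the job is handed in when it is done.

```bash
mkdir -p pics; cat > h.py <<'E'
import numpy as np, cv2
from cell import sense, read_camera, camera_model, tip_extent
def snap(n,f):
    m=camera_model(n); p,d=read_camera(n); cv2.imwrite(f'pics/{f}.png',p)
    np.savez(f'pics/{f}.npz',p=p,d=d,K=m['mtx'],T=m['world_from_camera']); return p,d
def cloud(f):
    z=np.load(f'pics/{f}.npz'); d=z['d']; K=z['K']; T=z['T']
    v,u=np.mgrid[:d.shape[0],:d.shape[1]]
    P=np.stack([(u-K[0,2])/K[0,0]*d,(v-K[1,2])/K[1,1]*d,d],-1)@T[:3,:3].T+T[:3,3]
    P[d==0]=np.nan; return P,z['p']
E
python3 - <<'E'
from h import *
s=sense(); print(s, tip_extent)
for n in('top','side'):
    snap(n,n+'0'); print(camera_model(n))
a=cv2.imread('pics/top0.png');b=cv2.imread('pics/side0.png')
E
```

```text
{'time_s': 0.0, 'joints': array([-1.39340136e+00,  3.13481946e-01,  1.49846744e+00, -3.20130749e-05,
        1.33101468e+00, -2.23399749e-01]), 'joint_velocities': array([-0.00023272,  0.00098417, -0.00036949,  0.0015862 ,  0.00021816,
        0.00153171]), 'joint_efforts': array([-1.46029820e-04, -4.12270439e+01, -2.59750539e+01, -2.10010658e-04,
        4.05346524e-03, -2.24510688e-05]), 'eef_pos': array([ 0.2047647 , -0.48314556,  0.2447073 ]), 'eef_rot': array([ 9.79986568e-01,  1.99062440e-01,  2.29708811e-07, -6.85885928e-04]), 'wrist_force': array([ 0.00156327, -0.28226629, -0.01458064]), 'moment': array([-0.02410632,  0.00845294, -0.01499355]), 'finger_gap': 0.08546250947065195} 0.014
{'mtx': array([[390.77594049,   0.        , 275.52388062],
       [  0.        , 390.77594049, 210.77478353],
       [  0.        ,   0.        ,   1.        ]]), 'world_from_camera': array([[ 0.01847688, -0.98078905,  0.19419433,  0.38738996],
       [-0.99973567, -0.02078117, -0.00983524, -0.0148716 ],
       [ 0.01368188, -0.19396127, -0.98091377,  1.08620047],
       [ 0.        ,  0.        ,  0.        ,  1.        ]])}
{'mtx': array([[516.91693926,   0.        , 272.94450942],
       [  0.        , 516.91693926, 204.52446246],
       [  0.        ,   0.        ,   1.        ]]), 'world_from_camera': array([[-0.80954384, -0.36262025,  0.46167664, -0.10348446],
       [-0.58697325,  0.51344767, -0.62596637,  0.87983417],
       [-0.01005871, -0.77773906, -0.62850678,  1.06192724],
       [ 0.        ,  0.        ,  0.        ,  1.        ]])}
```

View pics/top0.png

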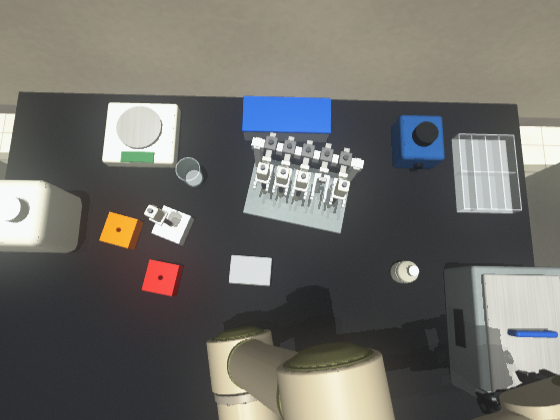

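View pics/side0.png

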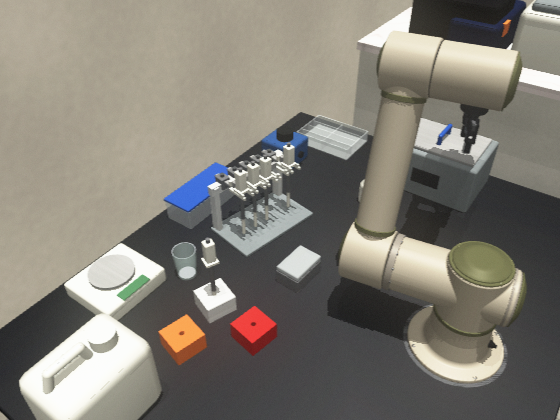

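The top view shows the rack around (300,185), the white stand with the pipette at (172,225), the beaker at (188,170), the bottle at (404,272) and the tip box at (250,270). I need enlarged crops.

```bash
python3 - <<'E'
from h import *
a=cv2.imread('pics/top0.png');b=cv2.imread('pics/side0.png')
A=cv2.resize(a[125:245,240:370],None,fx=4,fy=4,interpolation=2)
B=cv2.resize(a[195:250,135:200],None,fx=4,fy=4,interpolation=2)
C=np.zeros((480,800,3),np.uint8);C[:,:520]=A;C[:220,530:790]=B
cv2.imwrite('pics/c1.png',C)
P,p=cloud('top0')
# pipette in top: points z>0.19 in region
def reg(u0,u1,v0,v1,z0,z1):
    Q=P[v0:v1,u0:u1].reshape(-1,3); return Q[(Q[:,2]>z0)&(Q[:,2]<z1)]
for z0,z1 in((.225,.25),(.22,.237),(.16,.18),(.04,.06)):
    Q=reg(135,200,195,250,z0,z1); 
    if len(Q): print(z0,len(Q),Q.mean(0),cv2.minAreaRect((Q[:,:2]*1000).astype(np.float32)))
# handle tops of rack
Q=reg(240,370,125,245,.242,.258);
n,l,s,c=cv2.connectedComponentsWithStats(((P[...,2]>.243)&(P[...,2]<.257)).astype(np.uint8))
for i in range(1,n):
    if s[i,4]>8: print(c[i].round(1),s[i,4],np.nanmean(P[l==i],0).round(4))
S,_=cloud('side0')
n,l,s,c=cv2.connectedComponentsWithStats(((S[...,2]>.245)&(S[...,2]<.257)&(S[...,0]>.2)).astype(np.uint8))
for i in range(1,n):
    if s[i,4]>8 : print('side',c[i].round(1),s[i,4],np.nanmean(S[l==i],0).round(4))
Q=reg(240,370,125,245,.008,.017);print('base',cv2.minAreaRect((Q[:,:2]*1000).astype(np.float32)))
E
```

```text
0.225 141 [0.5507078  0.25246509 0.23260241] ((552.1621704101562, 254.2867889404297), (27.474069595336914, 27.70093536376953), 64.77423858642578)
0.22 133 [0.55025603 0.25133025 0.23004578] ((551.9656372070312, 253.83795166015625), (28.402320861816406, 27.731529235839844), 65.06536102294922)
0.16 80 [0.54583982 0.24739834 0.17368047] ((550.8754272460938, 253.64205932617188), (33.930519104003906, 33.63532257080078), 64.73726654052734)
0.04 808 [0.5479439  0.25257303 0.05061294] ((558.926513671875, 279.1571044921875), (138.28517150878906, 84.4725112915039), 73.48011016845703)
[262.6 168.1] 115 [0.6489 0.0073 0.2508]
[282.5 172.7] 120 [ 0.6394 -0.0372  0.2506]
[302.7 176.8] 118 [ 0.6309 -0.082   0.2508]
[343.  185.1] 123 [ 0.614  -0.1716  0.2505]
[226.7 367.8] 675 [0.2288 0.0692 0.2504]
[518.3 374.9] 36 [ 0.2239 -0.5217  0.2511]
[476.9 389.7] 15 [ 0.1949 -0.4341  0.2528]
[266.8 412.9] 111 [ 0.1455 -0.0135  0.2518]
side [145.8  88.4] 1105 [ 1.2305 -0.263   0.2509]
side [506.   37.1] 44 [ 0.3521 -1.3701  0.2513]
side [426.7  33.3] 113 [ 0.6361 -1.2241  0.2516]
side [524.3  50.4] 81 [ 0.2528 -1.2707  0.2507]
side [461.9 134.8] 15 [ 0.2269 -0.52    0.2506]
side [287.8 147.3] 52 [ 0.612  -0.1664  0.2503]
side [264.6 159.6] 56 [ 0.6294 -0.0771  0.2501]
side [252.2 166.3] 56 [ 0.6379 -0.0317  0.2499]
side [239.4 172.9] 62 [0.6469 0.0137 0.2504]
side [344.8 235.5] 11 [0.2895 0.0674 0.2498]
side [358.9 250.7] 256 [0.2382 0.0942 0.2509]
side [ 60.9 358.6] 145 [0.5498 0.6584 0.2462]
base ((683.0736083984375, -82.87620544433594), (313.265380859375, 320.06134033203125), 8.886676788330078)
```

View pics/c1.png

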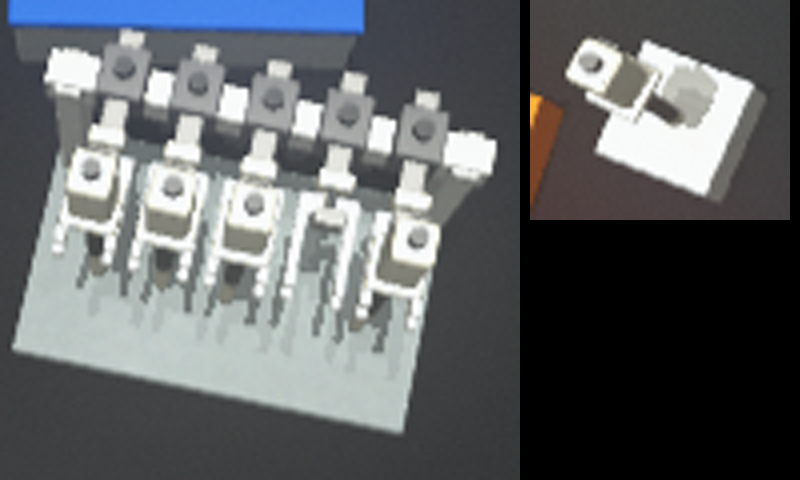

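Crop: the empty hook is the 4th from the left (rack y = -46 mm), with its catch at about crop (328,205). Next I work out the rack yaw and the hook geometry from depth.

```bash
python3 - <<'E'
from h import *
P,p=cloud('top0')
# clamp pixel guesses
for i,(u,v) in enumerate([(124,66),(198,84),(273,100),(348,112),(423,130)]):
    u=240+u//4;v=125+v//4
    w=P[v-8:v+9,u-8:u+9]; q=p[v-8:v+9,u-8:u+9].astype(int)
    m=(abs(w[...,2]-.191)<.003)&(q.max(-1)<150)
    Q=w[m];print('clamp',i,len(Q),Q.mean(0).round(4),cv2.minAreaRect((Q[:,:2]*1000).astype(np.float32)))
# fork at z .185-.205 near empty hook
m=(P[...,2]>.178)&(P[...,2]<.21); m[:165]=0;m[:,:308]=0;m[205:]=0;m[:,333:]=0
for v,u in np.argwhere(m): print(u,v,(P[v,u]*1000).round().astype(int),p[v,u].max(),end=' | ')
# beaker etc, bottle
print()
for n,(u,v) in dict(beaker=(188,160),bottle=(404,268),tip=(250,262)).items(): print(n,P[v-3:v+4,u-3:u+4].reshape(-1,3)[[0,24,48]].round(3))
E
```

```text
clamp 0 36 [ 0.732  -0.0108  0.1914] ((733.064453125, -8.457889556884766), (29.371837615966797, 33.76203155517578), 79.64559173583984)
clamp 1 37 [ 0.7231 -0.053   0.1909] ((723.81884765625, -53.43431854248047), (29.466554641723633, 34.85206604003906), 78.6441421508789)
clamp 2 36 [ 0.7149 -0.0986  0.1906] ((715.1803588867188, -98.07321166992188), (29.317564010620117, 33.06898880004883), 76.5533447265625)
clamp 3 46 [ 0.7059 -0.1412  0.1911] ((706.330078125, -143.36326599121094), (29.114431381225586, 32.572139739990234), 79.06373596191406)
clamp 4 42 [ 0.6979 -0.1856  0.1908] ((698.2030029296875, -188.4319305419922), (29.23647117614746, 35.2200813293457), 76.49822235107422)
308 165 [673 -98 206] 185 | 321 165 [ 682 -132  182] 140 | 322 165 [ 680 -133  188] 224 | 323 165 [ 681 -136  184] 228 | 324 165 [ 680 -138  187] 230 | 325 165 [ 681 -141  186] 228 | 326 165 [ 681 -144  185] 225 | 308 166 [672 -98 202] 245 | 309 166 [ 672 -101  203] 132 | 321 166 [ 678 -131  186] 176 | 322 166 [ 677 -134  187] 225 | 323 166 [ 678 -136  187] 229 | 324 166 [ 679 -139  183] 230 | 325 166 [ 678 -141  
[... 10912 characters left out ...]
156  193] 227 | 322 201 [ 592 -133  186] 184 | 323 201 [ 591 -136  187] 241 | 324 201 [ 591 -138  187] 241 | 329 201 [ 591 -150  188] 180 | 330 201 [ 592 -152  187] 175 | 331 201 [ 592 -154  188] 193 | 324 202 [ 590 -139  181] 171 | 329 202 [ 590 -150  185] 226 | 330 202 [ 589 -152  187] 240 | 331 202 [ 590 -155  185] 210 | 329 203 [ 587 -150  187] 233 | 330 203 [ 587 -152  185] 250 | 331 203 [ 587 -154  187] 232 | 329 204 [ 585 -150  182] 170 | 330 204 [ 585 -153  184] 189 | 
beaker [[0.725 0.219 0.09 ]
 [0.722 0.214 0.076]
 [0.722 0.211 0.05 ]]
bottle [[ 0.452 -0.352  0.073]
 [ 0.444 -0.355  0.087]
 [ 0.436 -0.357  0.101]]
tip [[0.46  0.047 0.063]
 [0.453 0.039 0.061]
 [0.445 0.031 0.066]]
```

```bash
python3 -m creep '10 35 30 0 0 0.061 0;25 55 30 0 0 0.061 0;28 57 0 0 0 0.061 0;28 57 0 0 0 0.061 0;28 57 0 0 0 0.061 0;28 57 0 0 0 0.061 0;28 57 0 0 0 0.061 0;28 57 0 0 0 0.061 0;28 57 0 0 0 0.061 0;28 57 0 0 0 0.061 0;28 57 0 0 0 0.061 0;28 57 0 0 0 0.061 0'
```

```text
time_s: 1.6
eef_pos: [0.5097, 0.1687, 0.3019]
eef_rot: [0.839, 0.544, -0.0, -0.002]
wrist_force: [0.9, -1.1, 1.9]
finger_gap: 0.0851
```

```bash
python3 -m creep '21 43 0 0 0 -0.019 0;21 42 0 0 0 0 0;0 0 0 0 0 0 0' && python3 - <<'E'
from h import *
s=sense();print(s['eef_pos'],s['eef_rot'],s['wrist_force'])
snap('wrist','w1'); snap('side','s1')
P,p=cloud('w1'); a=cv2.imread('pics/w1.png'); b=cv2.imread('pics/s1.png')
for z0,z1 in((.225,.2365),(.238,.244)):
    m=(P[...,2]>z0)&(P[...,2]<z1)&(np.hypot(P[...,0]-.552,P[...,1]-.254)<.03)
    Q=P[m]
    if len(Q): print(z0,len(Q),Q.mean(0),cv2.minAreaRect((Q[:,:2]*1000).astype(np.float32)))
cv2.imwrite('pics/v4.png',np.hstack([cv2.resize(a,(400,300)),cv2.resize(b[150:360,130:410],(400,300))]))
E
```

```text
time_s: 1.98
eef_pos: [0.5526, 0.2602, 0.2991]
eef_rot: [0.843, 0.538, -0.002, -0.002]
wrist_force: [-1.2, -1.5, 0.2]
finger_gap: 0.0853
[0.55264604 0.26017144 0.29912974] [ 0.84312687  0.53770479 -0.00210062 -0.00249633] [-1.23125532 -1.49558965  0.20789718]
0.225 1355 [0.55166725 0.25754318 0.23032292] ((551.14990234375, 255.68016052246094), (24.931364059448242, 28.07631492614746), 65.51026153564453)
0.238 289 [0.55004953 0.25576475 0.24112219] ((549.9465942382812, 255.39556884765625), (10.879789352416992, 11.111581802368164), 11.445143699645996)
```

View pics/v4.png

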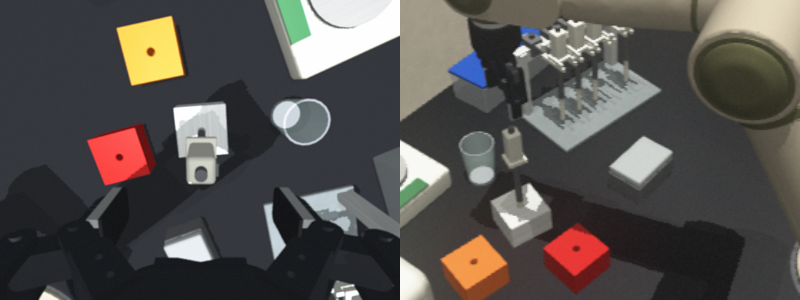

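The wrist picture shows the pipette between the open fingers, with its button at about (201,174) in the half-scale view. Offset to correct is about (-2,-5) mm. I correct that and descend.

```bash
python3 -m creep '-2.3 -5 0 0 0 0 0;0 0 -30 0 0 0 0;0 0 0 0 0 0 0' && python3 - <<'E'
from h import *
s=sense();print(s['eef_pos'],s['eef_rot'])
snap('wrist','w2');P,p=cloud('w2')
for z0,z1 in((.225,.2365),(.238,.244)):
    m=(P[...,2]>z0)&(P[...,2]<z1)&(np.hypot(P[...,0]-.552,P[...,1]-.254)<.03)
    Q=P[m]
    if len(Q): print(z0,len(Q),Q.mean(0),cv2.minAreaRect((Q[:,:2]*1000).astype(np.float32)))
E
```

```text
time_s: 2.45
eef_pos: [0.5493, 0.2493, 0.2711]
eef_rot: [0.845, 0.535, -0.001, -0.002]
wrist_force: [-0.1, 0.2, 0.7]
finger_gap: 0.0853
[0.54927368 0.24926996 0.27114422] [ 0.84471781  0.53520793 -0.00121837 -0.00167555]
0.225 1834 [0.55155272 0.25779889 0.23038233] ((551.0452880859375, 255.66799926757812), (25.518678665161133, 28.47621726989746), 65.33049774169922)
0.238 392 [0.54982117 0.25611377 0.24113417] ((549.41845703125, 255.71566772460938), (11.426900863647461, 10.589664459228516), 64.69822692871094)
```

```bash
python3 -m creep '1 6.4 0 0 0 0 0;0 0 -20 0 0 0 0;0 0 -20 0 0 0 0;0 0 -18 0 0 0 0;0 0 0 0 0 0 0;0 0 0 0 0 0 0'
```

```text
time_s: 3.25
eef_pos: [0.5532, 0.2571, 0.2221]
eef_rot: [0.845, 0.535, 0.007, 0.001]
wrist_force: [-0.6, -0.1, -0.1]
finger_gap: 0.0852
```

```bash
cat >> h.py <<'E'
from scipy.spatial.transform import Rotation as R
def todo(yaw_deg,xyz=None):
    s=sense(); r=R.from_quat(s['eef_rot'])
    # target: tool z down, tool y along yaw
    a=np.radians(yaw_deg); y=np.array([np.cos(a),np.sin(a),0]); z=np.array([0,0,-1.]); x=np.cross(y,z)
    t=R.from_matrix(np.stack([x,y,z],1)); print('t',round(s['time_s'],2),'pos',(s['eef_pos']*1000).round(1),'turn',(t*r.inv()).as_rotvec().round(4),'F',s['wrist_force'].round(1),'gap',round(s['finger_gap']*1000,1))
    if xyz is not None: print('shift',(np.array(xyz)-s['eef_pos']*1000).round(1))
E
python3 -c "
from h import *
todo(-24.9,(550.2,255.7,205))"
```

```text
t 3.25 pos [553.2 257.1 222.1] turn [-0.0057  0.0121  0.0074] F [-0.6 -0.1 -0.1] gap 85.2
shift [ -3.   -1.4 -17.1]
```

```bash
python3 -m creep '-1.5 -0.7 -8 -0.003 0.006 0.004 0;-1.5 -0.7 -9 -0.003 0.006 0.004 0;0 0 0 0 0 0 0;0 0 0 0 0 0 0'; python3 -c "
from h import *
todo(-24.9,(550.2,255.7,205))"
```

```text
time_s: 3.75
eef_pos: [0.5504, 0.2558, 0.2055]
eef_rot: [0.843, 0.539, 0.001, 0.0]
wrist_force: [0.4, -0.5, 0.7]
finger_gap: 0.0854
t 3.75 pos [550.4 255.8 205.5] turn [ 0.0002  0.0014 -0.0013] F [ 0.4 -0.5  0.7] gap 85.4
shift [-0.2 -0.1 -0.5]
```

```bash
python3 -m creep '0 0 0 0 0 0 100;0 0 0 0 0 0 150;0 0 0 0 0 0 180;0 0 0 0 0 0 200;0 0 0 0 0 0 255;0 0 0 0 0 0 255;0 0 0 0 0 0 255;0 0 0 0 0 0 255' 30; python3 -c "
from h import *
todo(-24.9,(550.2,255.7,205))"
```

```text
time_s: 4.75
eef_pos: [0.5507, 0.2558, 0.2061]
eef_rot: [0.843, 0.539, 0.001, 0.001]
wrist_force: [0.0, 1.0, -0.1]
finger_gap: 0.0256
t 4.75 pos [550.7 255.8 206.1] turn [ 0.      0.0023 -0.0012] F [ 0.   1.  -0.1] gap 25.6
shift [-0.5 -0.1 -1.1]
```

```bash
python3 -m creep '0 0 6 0 0 0 255;0 0 8 0 0 0 255;0 0 10 0 0 0 255' 50;  python3 -m creep '0 0 12 0 0 0 255;0 0 15 0 0 0 255;0 0 15 0 0 0 255;0 0 15 0 0 0 255;0 0 10 0 0 0 255;0 0 0 0 0 0 255;0 0 0 0 0 0 255'; python3 - <<'E'
from h import *
todo(-11); snap('side','s2'); snap('wrist','w3')
b=cv2.imread('pics/s2.png');a=cv2.imread('pics/w3.png')
cv2.imwrite('pics/v5.png',np.hstack([cv2.resize(a,(400,300)),cv2.resize(b[130:340,130:410],(400,300))]))
E
```

```text
time_s: 5.12
eef_pos: [0.5503, 0.2557, 0.2307]
eef_rot: [0.843, 0.539, 0.0, 0.0]
wrist_force: [0.3, 1.1, -0.6]
finger_gap: 0.0257
time_s: 6.0
eef_pos: [0.5505, 0.2558, 0.3045]
eef_rot: [0.843, 0.539, 0.002, 0.001]
wrist_force: [-0.2, 0.5, -0.8]
finger_gap: 0.0255
t 6.0 pos [550.5 255.8 304.5] turn [-0.0009  0.0036  0.2414] F [-0.2  0.5 -0.8] gap 25.5
```

View pics/v5.png

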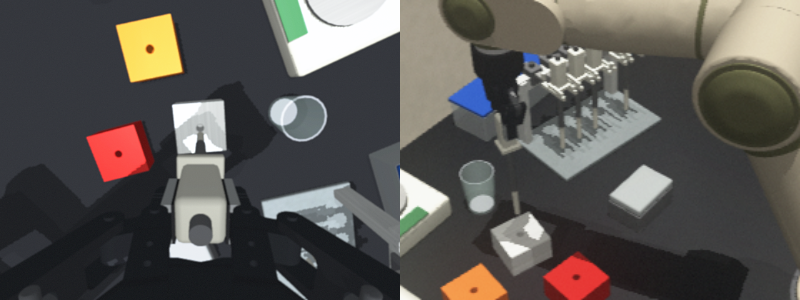

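```bash
python3 -m creep '-3 -25 0 0 0 0.018 255;-3 -33 0 0 0 0.02 255;-3 -33 0 0 0 0.02 255;-3 -33 0 0 0 0.02 255;-3 -33 0 0 0 0.02 255;-3 -33 0 0 0 0.02 255;-3 -33 0 0 0 0.02 255;-3 -33 0 0 0 0.02 255;-3 -33 0 0 0 0.02 255;-3 -33 0 0 0 0.02 255;0 -25 0 0 0 0.02 255;0 0 0 0 0 0 255'; python3 -c "
from h import *
todo(-11,(530,-109,265))"
```

```text
time_s: 7.6
eef_pos: [0.5167, -0.1016, 0.2991]
eef_rot: [0.776, 0.63, -0.002, -0.002]
wrist_force: [-0.2, 1.3, -0.9]
finger_gap: 0.0253
t 7.6 pos [ 516.7 -101.6  299.1] turn [-0.0012 -0.0055  0.0154] F [-0.2  1.3 -0.9] gap 25.3
shift [ 13.3  -7.4 -34.1]
```

```bash
python3 -m creep '7 -3 -20 0 0 0.005 255;7 -3 -20 0 0 0.005 255;7 -3 -20 0 -0.003 0.005 255;0 0 0 0 0 0 255;0 0 0 0 0 0 255'; python3 -c "
from h import *
todo(-11,(566.3,-116.4,237))"
```

```text
time_s: 8.22
eef_pos: [0.5381, -0.1071, 0.2379]
eef_rot: [0.771, 0.636, -0.0, -0.002]
wrist_force: [-0.8, 0.1, -0.9]
finger_gap: 0.0257
t 8.22 pos [ 538.1 -107.1  237.9] turn [-0.0024 -0.0022 -0.0011] F [-0.8  0.1 -0.9] gap 25.7
shift [28.2 -9.3 -0.9]
```

```bash
python3 - <<'E'
from h import *
snap('wrist','w4');snap('side','s4'); snap('top','t4')
a=cv2.imread('pics/w4.png');b=cv2.imread('pics/s4.png');t=cv2.imread('pics/t4.png')
V=np.zeros((600,800,3),np.uint8)
V[:300,:400]=cv2.resize(a,(400,300));V[:300,400:]=cv2.resize(t[120:240,230:390],(400,300))
V[300:,:400]=cv2.resize(b[130:265,190:370],(400,300),interpolation=2);V[300:,400:]=cv2.resize(a[60:270,140:420],(400,300))
cv2.imwrite('pics/v6.png',V)
E
```

```text
(no output)
```

View pics/v6.png

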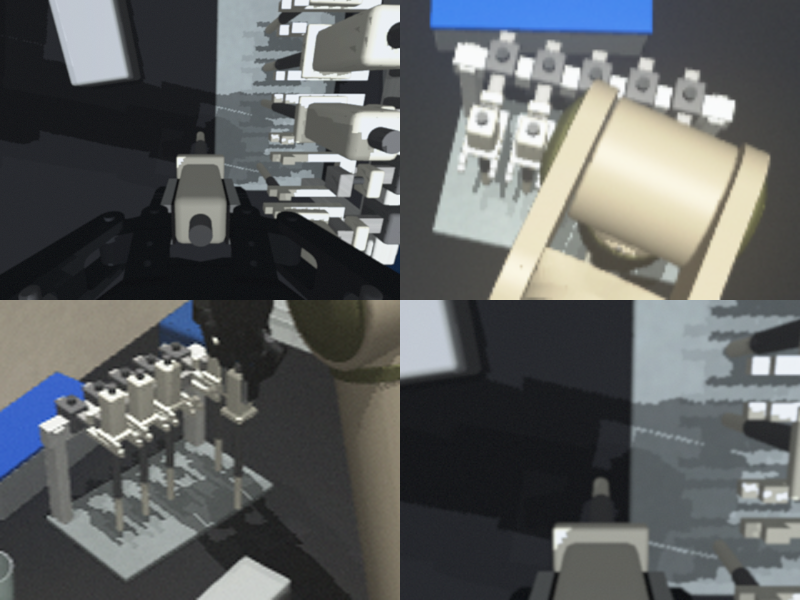

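The wrist view shows the held pipette at (200,200), the empty fork's lips at about (345,185) and the catch at (373,180) at half scale. I measure both in this one cloud.

```bash
python3 - <<'E'
from h import *
P,p=cloud('w4')
a=np.radians(-11); O=np.array([.6252,-.1278]); ex=np.array([np.cos(a),np.sin(a)]);ey=np.array([-np.sin(a),np.cos(a)])
D=P[...,:2]-O; X=D@ex*1000;Y=D@ey*1000;Z=P[...,2]*1000
near=(abs(Y)<23)&(X>-45)&(X<40)
def st(n,m):
    if m.sum(): print(n,m.sum(),'X',np.percentile(X[m],[2,50,98]).round(1),'Y',np.percentile(Y[m],[2,50,98]).round(1),'Z',np.median(Z[m]).round(1))
for s in(1,-1):
    st('prong',near&(abs(Z-185)<2.5)&(Y*s>8)); st('lip',near&(abs(Z-192)<2)&(Y*s>8)&(X<-10))
st('catch',near&(abs(Z-205)<2.5)&(X>0))
h=(abs(X+87)<30)&(abs(Y)<30)
st('collar top',h&(Z>198)&(Z<209)); st('handle top',h&(Z>259)&(Z<266));st('button',h&(Z>270)&(Z<277)); st('handle',h&(Z>212)&(Z<255))
st('shaft',h&(Z>40)&(Z<190))
for lo in range(40,190,30): st(f'shaft{lo}',h&(Z>lo)&(Z<lo+30)&(abs(X+87)<15)&(abs(Y)<15))
e=sense()['eef_pos'][:2]-O; print('tcp',e@ex*1000,e@ey*1000)
E
```

```text
prong 1195 X [-32.6   4.8  32.2] Y [ 8.7 15.2 18.8] Z 185.3
lip 201 X [-27.1 -22.9 -18.2] Y [13.  16.1 18.9] Z 192.2
prong 863 X [-32.8  -4.4  18.5] Y [-17.4 -13.6 -11. ] Z 185.2
lip 188 X [-27.2 -23.  -18.3] Y [-16.9 -13.7 -11. ] Z 192.2
catch 1112 X [10.1 17.3 39.6] Y [-8.3  1.3 10.2] Z 204.5
collar top 1188 X [-106.2  -89.5  -73.4] Y [ 7.8 19.7 22.6] Z 204.6
handle top 4586 X [-105.9  -89.6  -73. ] Y [-4.7 11.5 19. ] Z 262.4
button 2330 X [-114.5  -88.5  -58.1] Y [ 1.3 11.9 18.3] Z 273.0
handle 3801 X [-114.8  -89.5  -64.6] Y [11.4 18.2 19.4] Z 241.3
shaft 402 X [-95.3 -90.3 -84.8] Y [ 5.6  9.1 10.7] Z 118.4
shaft40 61 X [-94.6 -89.7 -85.9] Y [5.6 7.8 8.6] Z 55.3
shaft70 66 X [-95.  -90.5 -85.4] Y [5.  8.3 9.7] Z 83.3
shaft100 128 X [-95.7 -90.4 -84.4] Y [ 5.7  9.4 10.4] Z 116.7
shaft130 147 X [-95.2 -90.2 -84.7] Y [ 7.1 10.  10.8] Z 142.8
tcp -89.39870693505463 3.368377618135441
```

```bash
python3 - <<'E'
from h import *
P,p=cloud('w4')
a=np.radians(-11); O=np.array([.6252,-.1278]); ex=np.array([np.cos(a),np.sin(a)]);ey=np.array([-np.sin(a),np.cos(a)])
D=P[...,:2]-O; X=D@ex*1000;Y=D@ey*1000;Z=P[...,2]*1000
# collar top: rows profile per column: collar +y edge and handle/collar, X edges
h=(abs(X+89)<24)&(abs(Y-5)<25)
for n,z0,z1 in(('collar',202,207.5),('button',271.5,275.5),('htop',261,264.5)):
    m=h&(Z>z0)&(Z<z1); n_,l,s,c=cv2.connectedComponentsWithStats(m.astype(np.uint8)); i=1+s[1:,4].argmax(); m=l==i
    Q=np.stack([X[m],Y[m]],1).astype(np.float32); print(n,m.sum(),'bbox px',s[i],'Z',np.median(Z[m]).round(1),cv2.minAreaRect(Q),np.percentile(Q,[1,50,99],axis=0).round(1).tolist())
z=np.load('pics/w4.npz'); a=z['p']; 
cv2.imwrite('pics/v7.png',cv2.resize(a[200:400,200:360],None,fx=3,fy=3,interpolation=cv2.INTER_CUBIC))
E
```

```text
collar 1054 bbox px [ 247  217   67   33 1054] Z 204.7 ((-89.90654754638672, 14.227495193481445), (33.956016540527344, 17.183883666992188), 0.2769556939601898) [[-106.5, 7.0], [-89.5, 19.1], [-73.1, 22.6]]
button 899 bbox px [264 310  34  35 899] Z 273.1 ((-89.60807800292969, 6.707125663757324), (10.675416946411133, 11.878089904785156), 0.2871876060962677) [[-94.8, 1.3], [-89.8, 7.1], [-84.4, 12.3]]
htop 3761 bbox px [ 224  276  123   66 3761] Z 262.6 ((-88.12769317626953, 6.440988540649414), (41.29473876953125, 25.889511108398438), 0.09931313991546631) [[-105.3, -5.2], [-89.5, 10.7], [-73.7, 18.6]]
```

View pics/v7.png

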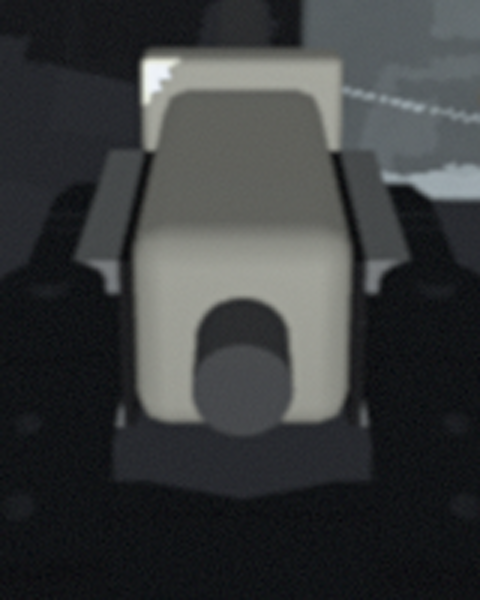

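```bash
python3 -m creep '-0.7 -3.8 -2 -0.0024 -0.0022 -0.001 255;0 0 0 0 0 0 255;9.8 -1.9 0 0 0 0 255;9.8 -1.9 0 0 0 0 255;9.8 -1.9 0 0 0 0 255;0 0 0 0 0 0 255'; cat >> h.py <<'E'
def rk():
    a=np.radians(-11); O=np.array([625.2,-127.8]); ex=np.array([np.cos(a),np.sin(a)]);ey=np.array([-np.sin(a),np.cos(a)])
    s=sense(); d=s['eef_pos'][:2]*1000-O; f=s['wrist_force'][:2]
    print('X %.1f Y %.1f  Fx %.1f Fy %.1f'%(d@ex,d@ey,f@ex,f@ey)); todo(-11)
E
python3 -c "
from h import *
rk()"
```

```text
time_s: 9.12
eef_pos: [0.5693, -0.1178, 0.2366]
eef_rot: [0.772, 0.636, 0.0, 0.001]
wrist_force: [0.7, 1.4, -2.0]
finger_gap: 0.0255
X -56.8 Y -0.9  Fx 0.4 Fy 1.5
t 9.12 pos [ 569.3 -117.8  236.6] turn [0.0011 0.002  0.0006] F [ 0.7  1.4 -2. ] gap 25.5
```

```bash
python3 -m creep '8.8 -1.6 -0.6 0 0 0 255;8.8 -1.7 -0.5 0 0 0 255;8.8 -1.7 0 0 0 0 255;8.8 -1.7 0 0 0 0 255;0 0 0 0 0 0 255;0 0 0 0 0 0 255'; python3 -c "
from h import *
rk()"
```

```text
time_s: 9.88
eef_pos: [0.607, -0.1249, 0.235]
eef_rot: [0.772, 0.636, 0.0, 0.001]
wrist_force: [0.0, -0.5, -0.8]
finger_gap: 0.0254
X -18.4 Y -0.7  Fx 0.1 Fy -0.5
t 9.88 pos [ 607.  -124.9  235. ] turn [0.0008 0.0014 0.0005] F [ 0.  -0.5 -0.8] gap 25.4
```

```bash
python3 -m creep '2 -0.4 0.3 0 0 0 255;2 -0.4 0 0 0 0 255;2 -0.4 0 0 0 0 255;0 0 0 0 0 0 255'; python3 -c "
from h import *
rk()"; python3 -m creep '1.5 -0.3 0 0 0 0 255;1.5 -0.3 0 0 0 0 255;0 0 0 0 0 0 255;0 0 0 0 0 0 255'; python3 -c "
from h import *
rk()"
```

```text
time_s: 10.38
eef_pos: [0.6131, -0.1262, 0.2356]
eef_rot: [0.772, 0.636, 0.0, 0.001]
wrist_force: [0.6, -0.0, -0.3]
finger_gap: 0.0254
X -12.2 Y -0.7  Fx 0.6 Fy 0.1
t 10.38 pos [ 613.1 -126.2  235.6] turn [0.0009 0.0016 0.0006] F [ 0.6 -0.  -0.3] gap 25.4
time_s: 10.88
eef_pos: [0.6163, -0.1268, 0.2357]
eef_rot: [0.772, 0.636, 0.0, 0.001]
wrist_force: [0.9, 0.3, -1.4]
finger_gap: 0.0255
X -8.9 Y -0.7  Fx 0.8 Fy 0.5
t 10.88 pos [ 616.3 -126.8  235.7] turn [0.0009 0.0015 0.0006] F [ 0.9  0.3 -1.4] gap 25.5
```

```bash
for i in 1; do python3 -m creep '1 -0.2 0 0 0 0 255;0 0 0 0 0 0 255'; python3 -c "
from h import *
rk()"; python3 -m creep '1 -0.2 0 0 0 0 255;0 0 0 0 0 0 255'; python3 -c "
from h import *
rk()";  python3 -m creep '1 -0.2 0 0 0 0 255;0 0 0 0 0 0 255'; python3 -c "
from h import *
rk()"; python3 -m creep '1 -0.2 0 0 0 0 255;0 0 0 0 0 0 255'; python3 -c "
from h import *
rk()"; done | grep X
```

```text
X -7.9 Y -0.7  Fx -0.8 Fy 0.0
X -6.8 Y -0.7  Fx -0.9 Fy -0.4
X -6.1 Y -0.7  Fx -1.6 Fy -0.7
X -5.3 Y -0.7  Fx -2.5 Fy -0.1
```

```bash
for i in 1; do python3 -m creep '1.2 -0.2 0 0 0 0 255;1.2 -0.2 0 0 0 0 255;0 0 0 0 0 0 255'; python3 -c "
from h import *
rk()"; python3 -m creep '1.2 -0.2 0 0 0 0 255;1.2 -0.2 0 0 0 0 255;0 0 0 0 0 0 255'; python3 -c "
from h import *
rk()"; python3 -m creep '0 0 0 0 0 0 255'; python3 -c "
from h import *
rk()"; done
```

```text
time_s: 12.25
eef_pos: [0.6223, -0.1279, 0.2357]
eef_rot: [0.772, 0.636, -0.001, -0.0]
wrist_force: [-1.9, 0.1, 0.3]
finger_gap: 0.0254
X -2.8 Y -0.7  Fx -1.9 Fy -0.2
t 12.25 pos [ 622.3 -127.9  235.7] turn [ 0.0005 -0.0012  0.0005] F [-1.9  0.1  0.3] gap 25.4
time_s: 12.62
eef_pos: [0.6247, -0.1284, 0.2357]
eef_rot: [0.772, 0.636, -0.001, -0.0]
wrist_force: [-2.4, 0.9, -0.0]
finger_gap: 0.0254
X -0.4 Y -0.7  Fx -2.5 Fy 0.4
t 12.62 pos [ 624.7 -128.4  235.7] turn [ 0.0005 -0.0017  0.0006] F [-2.4  0.9 -0. ] gap 25.4
time_s: 12.75
eef_pos: [0.6247, -0.1284, 0.2357]
eef_rot: [0.772, 0.636, -0.001, -0.0]
wrist_force: [-3.0, 0.7, 0.1]
finger_gap: 0.0254
X -0.4 Y -0.7  Fx -3.1 Fy 0.1
t 12.75 pos [ 624.7 -128.4  235.7] turn [ 0.0005 -0.0018  0.0006] F [-3.   0.7  0.1] gap 25.4
```

```bash
for i in 1; do python3 -m creep '0.8 -0.2 0 0 0 0 255;0 0 0 0 0 0 255'; python3 -c "
from h import *
rk()"; python3 -m creep '0.8 -0.2 0 0 0 0 255;0 0 0 0 0 0 255'; python3 -c "
from h import *
rk()"; python3 -m creep '0 0 0 0 0 0 255'; python3 -c "
from h import *
rk()"; done|grep -A1 X
```

```text
X 0.4 Y -0.7  Fx -3.5 Fy -0.9
t 13.0 pos [ 625.4 -128.6  235.7] turn [ 0.0004 -0.0019  0.0006] F [-3.6 -0.3  0.2] gap 25.1
--
X 1.2 Y -0.7  Fx -3.4 Fy 0.2
t 13.25 pos [ 626.3 -128.7  235.7] turn [ 0.0003 -0.0022  0.0005] F [-3.3  0.8  0.7] gap 25.7
--
X 1.2 Y -0.7  Fx -3.2 Fy -0.3
t 13.38 pos [ 626.2 -128.7  235.7] turn [ 0.0003 -0.0023  0.0005] F [-3.2  0.4  0.5] gap 25.2
```

```bash
for i in 1; do python3 -m creep '0 0 -1.5 0 0 0 255;0 0 -1 0 0 0 255;0 0 0 0 0 0 255'; python3 -c "
from h import *
rk()"; python3 -m creep '0 0 -1 0 0 0 255;0 0 0 0 0 0 255'; python3 -c "
from h import *
rk()"; done|grep -A1 X
```

```text
X 1.1 Y -0.6  Fx -4.4 Fy 0.3
t 13.75 pos [ 626.2 -128.7  233. ] turn [ 0.0001 -0.0023  0.0005] F [-4.3  1.1  0.8] gap 26.0
--
X 1.1 Y -0.6  Fx -3.8 Fy -1.1
t 14.0 pos [ 626.2 -128.6  231.9] turn [ 0.0001 -0.0024  0.0005] F [-3.9 -0.4 -0.9] gap 25.3
```

```bash
for i in 1; do python3 -m creep '0 0 -1 0 0 0 255;0 0 0 0 0 0 255'; python3 -c "
from h import *
rk()"; python3 -m creep '0 0 -1 0 0 0 255;0 0 0 0 0 0 255'; python3 -c "
from h import *
rk()";python3 -m creep '0 0 -1 0 0 0 255;0 0 0 0 0 0 255'; python3 -c "
from h import *
rk()"; done|grep -A1 X
```

```text
X 1.1 Y -0.6  Fx -2.6 Fy 0.0
t 14.25 pos [ 626.2 -128.6  230.7] turn [ 0.     -0.0025  0.0005] F [-2.5  0.5 -0.5] gap 25.5
--
X 1.1 Y -0.7  Fx -4.0 Fy -0.3
t 14.5 pos [ 626.1 -128.7  229.6] turn [ 0.     -0.0025  0.0005] F [-3.9  0.5 -1. ] gap 25.3
--
X 1.1 Y -0.6  Fx -4.7 Fy 0.5
t 14.75 pos [ 626.1 -128.6  228.5] turn [-0.     -0.0026  0.0005] F [-4.5  1.3 -1.3] gap 25.6
```

Smooth descent with no lip contact. The last 2.5 mm goes down in small steps.

```bash
for i in 1; do python3 -m creep '0 0 -1 0 0 0 255;0 0 0 0 0 0 255'; python3 -c "
from h import *
rk()"; python3 -m creep '0 0 -0.8 0 0 0 255;0 0 0 0 0 0 255'; python3 -c "
from h import *
rk()";python3 -m creep '0 0 -0.5 0 0 0 255;0 0 0 0 0 0 255'; python3 -c "
from h import *
rk()"; done|grep -A1 X
```

```text
X 1.1 Y -0.6  Fx -2.8 Fy -0.1
t 15.0 pos [ 626.1 -128.6  227.4] turn [-0.     -0.0027  0.0006] F [-2.8  0.4 -1. ] gap 25.3
--
X 1.1 Y -0.6  Fx -3.4 Fy -0.1
t 15.25 pos [ 626.1 -128.6  226.6] turn [-0.     -0.0027  0.0005] F [-3.3  0.5  0. ] gap 25.4
--
X 1.1 Y -0.6  Fx -3.9 Fy -0.1
t 15.5 pos [ 626.1 -128.6  226.4] turn [ 0.0001 -0.0023  0.0004] F [-3.9  0.6 -0.5] gap 25.4
```

```bash
python3 -m creep '0 0 -0.4 0 0 0 255;0 0 0 0 0 0 255'; python3 -c "
from h import *
rk()"; python3 -m creep '-0.8 0.15 0 0 0 0 255;-0.7 0.15 0 0 0 0 255;0 0 0 0 0 0 255' 20; python3 -c "
from h import *
rk()"
```

```text
time_s: 15.75
eef_pos: [0.6261, -0.1286, 0.2264]
eef_rot: [0.772, 0.636, -0.001, -0.001]
wrist_force: [-3.3, 0.9, 0.7]
finger_gap: 0.0256
X 1.1 Y -0.6  Fx -3.5 Fy 0.3
t 15.75 pos [ 626.1 -128.6  226.4] turn [ 0.0002 -0.002   0.0004] F [-3.3  0.9  0.7] gap 25.6
time_s: 16.12
eef_pos: [0.625, -0.1284, 0.2264]
eef_rot: [0.772, 0.636, -0.0, 0.0]
wrist_force: [-3.7, 0.9, 1.0]
finger_gap: 0.0254
X -0.1 Y -0.7  Fx -3.8 Fy 0.2
t 16.12 pos [ 625.  -128.4  226.4] turn [ 0.0005 -0.0006  0.0006] F [-3.7  0.9  1. ] gap 25.4
```

```bash
python3 - <<'E'
from h import *
snap('wrist','w5');snap('side','s5')
a=cv2.imread('pics/w5.png');b=cv2.imread('pics/s5.png')
cv2.imwrite('pics/v8.png',np.hstack([cv2.resize(a,(400,300)),cv2.resize(b[120:240,200:340],(400,343),interpolation=2)[:300]]))
E
```

View pics/v8.png

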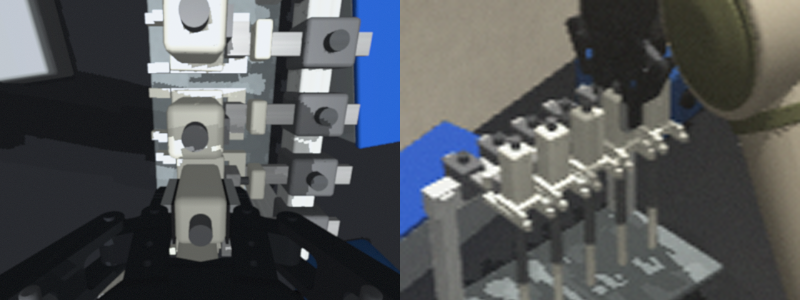

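Wrist view: the held pipette at (200,215) sits level with its neighbour at (195,135), between the lips and the catch. Releasing gently.

```bash
python3 -m creep '0 0 0 0 0 0 165;0 0 0 0 0 0 150;0 0 0 0 0 0 130;0 0 0 0 0 0 110;0 0 0 0 0 0 80;0 0 0 0 0 0 80'; python3 - <<'E'
from h import *
rk(); snap('wrist','w6')
P,p=cloud('w6')
a=np.radians(-11); O=np.array([.6252,-.1278]); ex=np.array([np.cos(a),np.sin(a)]);ey=np.array([-np.sin(a),np.cos(a)])
D=P[...,:2]-O; X=D@ex*1000;Y=D@ey*1000;Z=P[...,2]*1000
h=(abs(X)<22)&(abs(Y-1)<23)
for n,z0,z1 in(('collar',188,198),('button',257,265),('htop',247,255)):
    m=h&(Z>z0)&(Z<z1); print(n,m.sum(),np.median(Z[m]).round(1),np.percentile(X[m],[1,50,99]).round(1),np.percentile(Y[m],[1,50,99]).round(1))
E
```

```text
time_s: 16.98
eef_pos: [0.6259, -0.1287, 0.2264]
eef_rot: [0.772, 0.636, 0.0, 0.001]
wrist_force: [-0.4, 0.1, -0.4]
finger_gap: 0.0584
X 0.9 Y -0.7  Fx -0.4 Fy 0.1
t 16.98 pos [ 625.9 -128.7  226.4] turn [0.0013 0.0022 0.0006] F [-0.4  0.1 -0.4] gap 58.4
collar 1066 193.3 [-21.8   0.2  21.1] [-14.8  12.8  17.5]
button 1059 261.4 [-5.9 -0.6  4.5] [-2.8  3.6  8. ]
htop 3791 251.0 [-13.4   0.4  14. ] [-8.8  7.1 15.1]
```

Button top is at 261.4 mm (expected 261), so it is seated. I retreat straight up.

```bash
python3 -m creep '0 0 0 0 0 0 40;0 0 0 0 0 0 40;0 0 8 0 0 0 40;0 0 15 0 0 0 40;0 0 20 0 0 0 40;0 0 25 0 0 0 40;0 0 25 0 0 0 40;-20 20 20 0 0 0 40;-50 0 0 0 0 0 40;-55 0 0 0 0 0 40;-55 0 0 0 0 0 40;0 0 0 0 0 0 40'; python3 -m creep '-55 0 0 0 0 0 40;-40 0 0 0 0 0 40;0 0 0 0 0 0 40;0 0 0 0 0 0 40'; python3 - <<'E'
from h import *
snap('top','t9');snap('side','s9')
t=cv2.imread('pics/t9.png');b=cv2.imread('pics/s9.png')
cv2.imwrite('pics/v9.png',np.hstack([cv2.resize(t[125:245,240:370],(400,369),interpolation=2),cv2.resize(b[130:259,190:330],(400,369),interpolation=2)]))
P,p=cloud('t9')
n,l,s,c=cv2.connectedComponentsWithStats(((P[...,2]>.243)&(P[...,2]<.257)).astype(np.uint8))
for i in range(1,n):
    if s[i,4]>50: print(c[i].round(1),s[i,4],np.nanmean(P[l==i],0).round(4))
todo(-11)
E
```

```text
time_s: 18.52
eef_pos: [0.4404, -0.1076, 0.3527]
eef_rot: [0.772, 0.636, 0.003, 0.007]
wrist_force: [0.4, 0.1, 1.6]
finger_gap: 0.0719
time_s: 19.02
eef_pos: [0.3454, -0.1085, 0.3561]
eef_rot: [0.772, 0.636, 0.004, 0.009]
wrist_force: [-0.4, 0.5, 0.2]
finger_gap: 0.072
[262.7 168.3] 116 [0.6487 0.0072 0.2505]
[282.5 172.5] 114 [ 0.6398 -0.0372  0.2508]
[302.7 176.8] 117 [ 0.6309 -0.0822  0.2505]
[322.4 180.1] 116 [ 0.6243 -0.126   0.251 ]
[343.  185.1] 122 [ 0.614  -0.1716  0.2505]
[178.1 395.2] 699 [0.1752 0.1636 0.2501]
t 19.12 pos [ 345.4 -108.4  355.6] turn [ 0.0094  0.0168 -0.0003] F [ 1.1 -0.1  0.5] gap 72.0
```

View pics/v9.png

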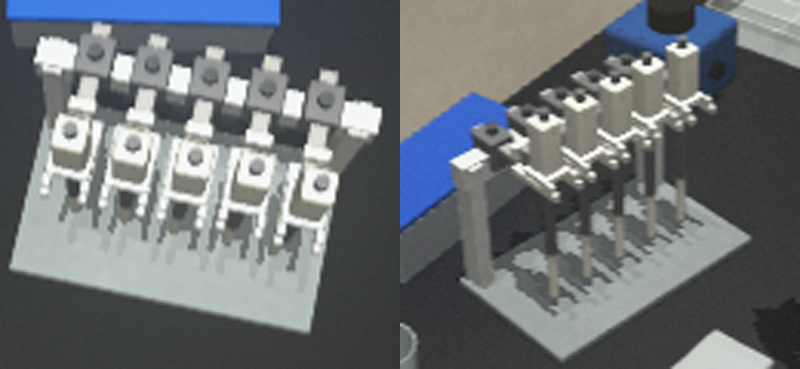

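All five pipettes hang upright. The neighbours' tops moved less than 0.5 mm, the new one's top is at the same height as theirs, and the robot is clear.

```bash
python3 -c "
from cell import close_job
print(close_job())"
```

```text
the job is handed in; nothing more can be done
None
```

The pipette is hanging in the empty hook (4th from the left), and I handed the job in at about 19 s of the 58 s allowed; no verdict was reported.

- **Placing:** I gripped the handle front-to-back, lifted it clear of the parking block and turned it square to the rack. I brought the collar in over the lips and felt the catch at about 2 N. I pushed the catch back about 7.5 mm at 3–4 N, then lowered the collar until it stopped moving. Finally I eased it forward, let go and withdrew straight up.
- **Last checks:**
  - The button top measured 261.4 mm, against 261 mm for a fully seated collar.
  - The handle top is level with the neighbours (251.0 against about 250.5 mm), and the pipette looks upright in the top and side views.
  - The neighbours' handle tops moved less than 0.5 mm.
  - The robot is about 0.28 m away and touching nothing.
- **What disagreed:** The wrist and top cameras differed by 1–2 mm on the fork and pipette positions, so I used a value between them. The shaft also seemed to lean about 0.01 rad in the wrist view, which could be calibration error. I did not re-measure the beaker, bottle and tip box at the end; the arm did not come near them.

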